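# Square a coated plate on the scoring board and clamp the T-square

## Robot

A 6-joint arm with a two-finger parallel gripper is mounted at the origin on a cart in front of the work surface, level with it; the furniture and walls round the work are solid. World frame = base frame: x ahead of the robot, y to its left, z up, the work surface at z = 0. Lengths are in mm, angles in rad, forces in N, time in s.
With the tool pointing down it reaches from about 350 to 875 mm from the base axis. Payload 4.2 kg.
Tool frame: the origin (TCP) lies midway between the tips of the shut fingers; the grasp point (between the pads) lies 19 mm behind it; z points along the fingers, y is the direction in which the jaws open and shut (so a half turn about z gives the same grasp; the last joint's range is limited). The gripper opens to 85 mm and grips with 20 to 120 N. Pads are 22 mm wide; open, the fingers measure 114 mm over their backs; the gripper's body (76 mm by 85 mm) begins 54 mm behind the grasp point. The pads swing forward as they close: fully open they stand 13 mm farther back than shut.
Start: joints at [1.588, 0.385, 0.008, 0, -1.194, -0.259], TCP at [149.625, 606.804, 231.312] pointing down, gripper open.
Joint ranges: [-3.14, 3.14], [-1.21, 2.06], [-1.07, 1.41], [-3.16, 2.05], [-2.99, -0.16], [-3.1, 3.1]. Speed limits (rad/s): [2.79, 2.79, 3.14, 3.14, 3.14, 3.14].

## Interface

Orientations are given as a unit quaternion [x, y, z, w].
In Python, from bench import arm, eyes, nets gives the robot as it stands.
- The arm moves only by the tool jog_arm, never from a script. Its argument "rows" is a list of rows, each a list of 3 entries, a list of its own where there are three numbers: the shift along the tool's x, y, z in cm, then the turn, a rotation vector about the tool's x, y, z in degrees, then the finger opening in cm, from 0 to 8.54. In form: [[[x, y, z], [ax, ay, az], jaw], ...]. A call has 1 to 10 rows; each row shifts and turns the commanded pose from where the row before left it, along the tool's axes as they then stand; what a row does not reach is not made up. A row lasts 1/8 s, in which the tool goes at most 62.5 mm and 10.7 degrees, less where a joint would pass 70% of its speed; a pose out of reach is approached as far as the arm can. A call with a gripper value outside its range is refused whole. The fingers move at their own pace and stop on an object; the grip force is fixed at half the most. Time passes only in rows, so rows that do not move let the fingers close. It gives the time, the measured TCP pose, the force and the opening at its end, in the units of the state.
- arm.read_state(): the state, without advancing time (a new reading comes with each control period).
- eyes.get_image(name): name is "scene" or "top" or "wrist"; returns the picture (480x640x3 uint8, red, green, blue); there is no depth.
- eyes.camera_model(name): a dict with "K" (3x3 intrinsics, pixels), "rvec" (rotation vector, rad) and "tvec" (3), from world to camera coordinates, as OpenCV has them. Camera axes: x right, y down, z forward; pixel columns grow to the right and rows downward; lengths in mm; the calibration is good to about 2 mm. A picture is of the moment at which its call begins: read the wrist's pose just before it. camera_model takes no time and is no camera call; for the wrist camera it gives the pose at the moment of the call.
- arm.job_done(): hands the job in, once; it reports no verdict.
Trained networks look in the newest picture that a camera, given by its name, has taken for a name from the list of things; names that differ only in an ending like _2 or _b are one class to them, and where a whole thing is asked for, a point or a joint stands for the part that bears it (a point fixed in the world has none). Each returns a list of dicts, best first, with "conf" (0 to 1); they miss things now and then, are a little off and sometimes report something else, mostly with a low value. They report only what shows in the picture. A call takes as long as a camera call.
- nets.boxes_of(camera, name): "position" ([column, row] as shares, 0 to 1, of the picture: columns of its width, rows of its height, amid what is visible of it).
The state is a dict: "clock": time; "joints": joint angles; "joint_vel": joint speeds; "joint_efforts": joint torques, N m; "position": TCP position; "ee_rot": TCP orientation; "contact_force": force on the tool from outside, world axes, zero at the start; "wrist_torque": the same for the moment, N m; "gripper_width": finger opening in mm.
Only numpy, scipy, OpenCV 4.12 (cv2) and the standard library are available. Lean on these libraries where they do the work, as an engineer would, in place of code of your own. Each camera call takes 0.05 s, during which the arm holds its last target.

## Task

Get the white coated glass plate on the grey scoring board ready for scoring: lay the T-square over it, with its head against the plate's near edge and its blade pointing at the clamp, and with the T-square push the plate home until it bears firmly on both stops and head, plate and stops are all flush. Let go, then bring the clamp arm down so that its rubber foot holds the blade. The plate is brittle, so push with feeling, and leave the beaker behind the board where it stands.

Things in the scene. Friction and masses are not known exactly. Their poses are not given: they have to be found in the camera images.
- board: Grey scoring board, fixed, 176 x 230 x 12 mm. Origin on the worktop, below the middle of the line of its two stop faces; x points away from the robot to the clamp, y left. It runs from x -80 to +96 mm. Two aluminium stop blocks, 24 mm wide, 10 mm high, stand on it at y +75 and -75 mm, faces at x = 0 looking to -x. The clamp stands behind and between them at y = 0.
- glass_plate: White coated glass plate, loose, 0.13 to 0.25 kg, 100 mm (x) by 200 mm (y) by 4 mm, flat on the board. Origin at the centre of its underside. It starts 3 to 14 mm short of the stops, slightly turned. Its near edge (x -50 mm) stands out over the board's edge by at least 20 mm, so a T-square's head can hang there. Brittle: it breaks above 40 N at a stop; sliding it takes 1 to 3 N, far more if pressed down.
- plate_back_left (a point): point on the plate's far edge (plate x +50 mm), 75 mm left of its middle, half-way up; meets the left stop
- plate_back_right (a point): point on the plate's far edge (plate x +50 mm), 75 mm right of its middle, half-way up; meets the right stop
- square_grip (a point): Middle of the T-square's upright aluminium grip: 52 mm long (x), 12 mm wide (y), 24 mm high above the blade's top. This point is 12 mm above the blade's top, 14.5 mm above its underside. T-square: loose, 0.2 kg; it starts with its blade flat on the card stack, its head hanging over the stack's near edge. x: along the blade from head to free end; z up.
- square_left (a point): Point on the inner face of the T-square's head, level with the blade's underside, 55 mm left of the middle line and 34 mm behind the grip's middle. The head, 120 mm wide (y), 22 mm deep, 10 mm high, sits under the near end of the blade. Steel blade 142 x 32 x 2.5 mm; its free end is 86 mm ahead of the grip's middle.
- square_right (a point): the same point 55 mm right of the middle line
- cards: Stack of pale backing cards, fixed, about 243 x 178 x 13 mm, on which the T-square starts; origin at the centre of its underside, x along its long side, away from the robot.
- clamp (a joint): Angle of the clamp arm (rad): 0 = open, 1.3 rad above level; 1.3 = level, foot on the T-square's blade on the plate. An over-centre spring strut drives it open below about 0.55 and shut above: pushed past there it snaps shut by itself. Pushing takes about 4 N at the arm's end; shut, the foot presses with some 6 N.
- clamp_grip (a point): Middle of the upper face of the black pad (26 x 18 x 13 mm) at the clamp arm's end, 80 mm from the hinge: the face to push. Open, it looks away from the robot and a little up, so push it towards the robot, then down. The rubber foot, 14 mm across, under the arm 62 mm from the hinge, lands 12 mm on the robot's side of the stop line at board y = 0.
- clamp_hinge (a point): Hinge pin of the clamp arm, along the board's y, 50 mm above the worktop, at board x +50 mm, y 0. The arm points towards the robot when shut. Bracket and arm lie within 25 mm of board y = 0; the pad's upper face is 6.5 mm off the line from hinge through the arm.
- beaker: small clear beaker with blue contents, 45 mm wide, 55 mm high, standing behind and left of the board; origin at the centre of its underside; leave it alone

How it is judged (in metres and radians):
On the way, in this order (a step that is already met when the one before it is completed fails the run):
1. the T-square, its head at the plate's near edge, presses the plate against both stops (contact force between glass_plate and stop_left above 0.5 N and contact force between glass_plate and stop_right above 0.5 N and x of square_left in the frame of glass_plate between -0.0515 and -0.0475 m and x of square_right in the frame of glass_plate between -0.0515 and -0.0475 m), for 0.1 s.
2. the clamp's foot is down on the blade (value of joint clamp above 1.24 rad and contact force between clamp and t_square above 1 N), for 0.2 s.
At the end, for the whole second after the job is handed in: Plate within 1.5 mm of both stops; T-square flat on it (tilt < 0.04 rad), both head ends within 1.5 mm of its near edge, middle line within 10 mm of the board's y = 0; clamp shut (joint > 1.24), its foot pressing the T-square with over 1 N (all of step 2 and x of square_left in the frame of glass_plate between -0.0515 and -0.0475 m and x of square_right in the frame of glass_plate between -0.0515 and -0.0475 m and z of each of square_left, square_right in the frame of glass_plate below 0.006 m and angle between square_grip's own z axis and vertical below 0.04 rad and y of square_grip in the frame of board between -0.01 and 0.01 m and x of each of plate_back_left, plate_back_right in the frame of board above -0.0015 m); the robot touches nothing.
It fails at once if the brittle plate is forced: more than 40 N against a stop, or more than 100 N from the T-square (contact force between glass_plate and stop_left above 40 N or contact force between glass_plate and stop_right above 40 N or contact force between t_square and glass_plate above 100 N).
It fails at once if the beaker is moved more than 20 mm (distance of beaker from where it was at the start of the episode above 0.02 m).
It also fails if it takes over 56 s, if anything falls off the work surface, if the arm or the gripper's body presses on something with over 40 N, if the wrist force passes 120 N, or if a joint passes its speed limit or range.

## Working session

There is one attempt and no reset: what is moved stays moved. The work goes in short steps, Python scripts to look and compute and a tool call to move; the robot and the scene stay as the last step left them, time stands still between calls to the robot, and variables do not carry over. Pictures are saved under pics/ and viewed, and the job is handed in when it is done.

Besides the shell and the picture viewer there is one more tool, called after ">>>" as a command line: name --argument value ..., lists and objects as JSON in quotes. jog_arm: Moves the arm, as the interface text tells. Its arguments: {"type":"object","properties":{"rows":{"type":"array","items":{"type":"array"}}},"required":["rows"]}

```bash
ls; mkdir -p pics; python3 - <<'E'
from bench import arm,eyes,nets
import cv2,numpy as np
print(arm.read_state())
for n in ["scene","top","wrist"]:
    im=eyes.get_image(n); cv2.imwrite(f"pics/{n}0.png",im[:,:,::-1])
    m=eyes.camera_model(n); print(n,m)
    if n!="wrist":
        for k in ["board","glass_plate","square_grip","cards","clamp_grip","clamp_hinge","beaker","square_left"]:
            try: print(k,[(round(d["conf"],2),(np.array(d["position"])*[640,480]).round(1).tolist()) for d in nets.boxes_of(n,k)[:2]])
            except Exception as e: print(k,e)
E
```

```text
pics
{'clock': 0.0, 'joints': array([ 1.58759451e+00,  3.85553699e-01,  6.67820662e-03, -4.89205584e-04,
       -1.19398782e+00, -2.58623086e-01]), 'joint_vel': array([-6.59730071e-05,  1.81349005e-04,  5.27364469e-04, -1.12317763e-03,
       -1.18949939e-03, -4.57215677e-04]), 'joint_efforts': array([ 1.03226412e-03, -3.92287517e+01,  1.88398343e+01,  4.18623224e+00,
       -4.65591147e-03, -2.82378856e-06]), 'position': array([149.50169705, 606.28217467, 230.24524736]), 'ee_rot': array([ 9.92687547e-01, -1.20707560e-01, -8.33235614e-05,  1.05491656e-03]), 'contact_force': array([-0.35592829, -0.55274854, -0.83851888]), 'wrist_torque': array([ 0.0126076 , -0.01993994,  0.00369895]), 'gripper_width': 85.5204748065914}
scene {'K': array([[599.65881814,   0.        , 318.74985523],
       [  0.        , 599.65881814, 245.14178058],
       [  0.        ,   0.        ,   1.        ]]), 'rvec': array([ 1.94284628, -0.70795235,  0.43596235]), 'tvec': array([-393.83715789,  313.03373646, 1092.508206  ])}
board [(0.72, [390.6, 325.0])]
glass_plate [(0.98, [359.5, 340.5])]
square_grip [(0.47,
[... 427 characters left out ...]
83, -2.23307179,  0.03614762]), 'tvec': array([ 118.6899704 ,  587.6824505 , 1179.46639843])}
board []
glass_plate [(0.75, [417.2, 270.4]), (0.62, [237.6, 244.2])]
square_grip [(0.56, [249.7, 295.6])]
cards [(0.63, [237.7, 244.9])]
clamp_grip [(0.5, [427.8, 232.6]), (0.3, [421.8, 231.8])]
clamp_hinge [(0.89, [419.7, 232.1])]
beaker [(0.9, [327.3, 158.7])]
square_left [(0.62, [420.4, 232.0]), (0.29, [249.2, 289.8])]
wrist {'K': array([[341.71231622,   0.        , 317.59009933],
       [  0.        , 341.71231622, 238.94270391],
       [  0.        ,   0.        ,   1.        ]]), 'rvec': array([-1.80172687,  2.29797734,  0.37241178]), 'tvec': array([625.24614843, -40.40946539, 380.67079716])}
```

View pics/scene0.png

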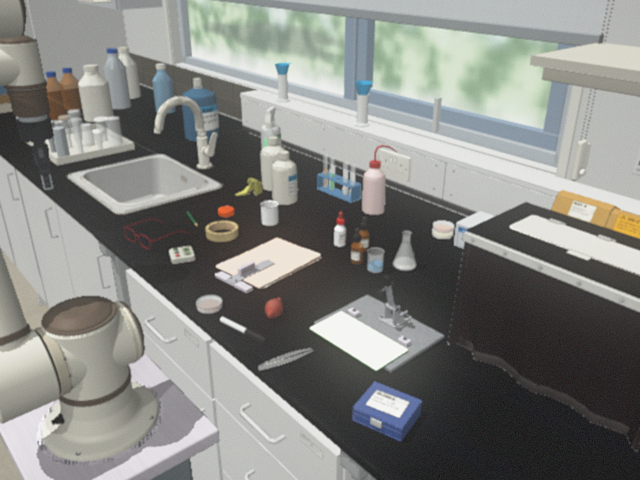

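View pics/top0.png

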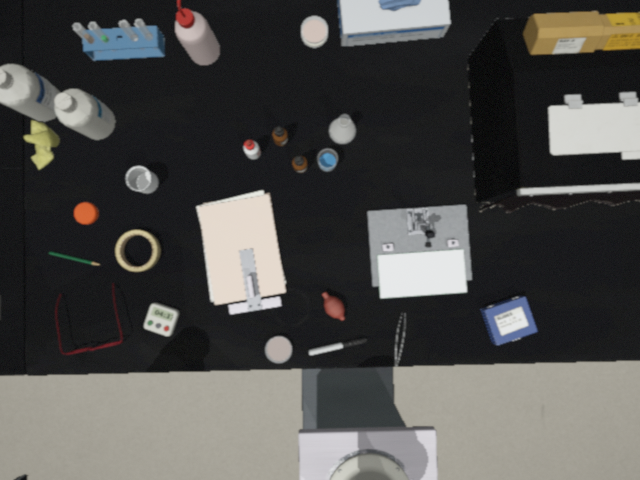

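View pics/wrist0.png

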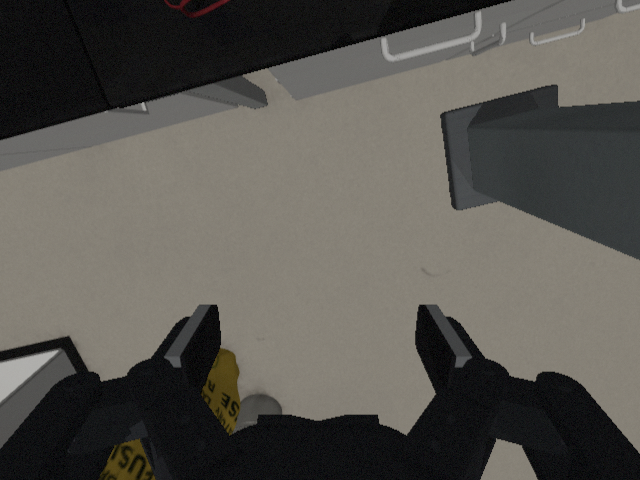

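The scene is as described: in the top view the T-square is on the cards at about (252,285), the plate at about (422,273) and the clamp at about (420,225). I'll enlarge these for measurement.

```bash
cat > h.py <<'E'
import numpy as np,cv2
from bench import arm,eyes,nets
def cam(n):
    m=eyes.camera_model(n); return np.array(m["K"]),cv2.Rodrigues(np.array(m["rvec"]))[0],np.array(m["tvec"])
def px2w(n,uv,z,c=None):
    K,R,t=c or cam(n); d=R.T@np.linalg.inv(K)@np.array([uv[0],uv[1],1.]); o=-R.T@t
    return o+d*(z-o[2])/d[2]
def w2px(n,P,c=None):
    K,R,t=c or cam(n); p=K@(R@np.array(P,float)+t); return p[:2]/p[2]
E
python3 - <<'E'
import cv2
im=cv2.imread("pics/top0.png")
cv2.imwrite("pics/topA.png",cv2.resize(im[230:325,190:300],None,fx=6,fy=6,interpolation=2))
cv2.imwrite("pics/topB.png",cv2.resize(im[195:305,360:480],None,fx=5,fy=5,interpolation=2))
E
```

```text
(no output)
```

View pics/topA.png

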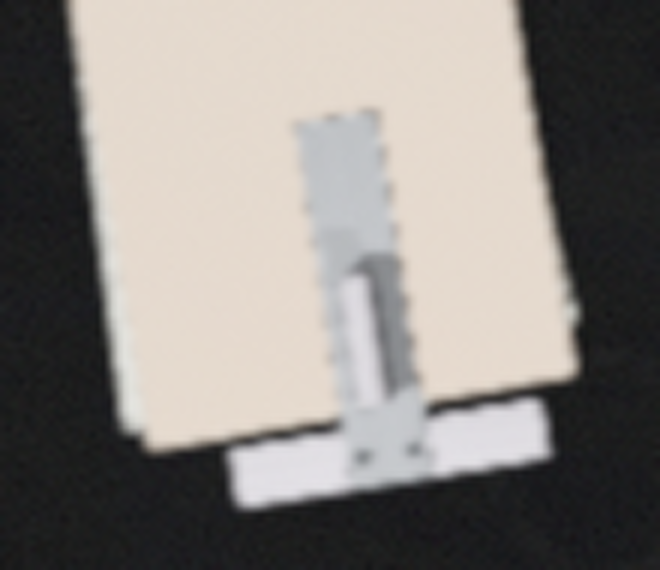

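View pics/topB.png

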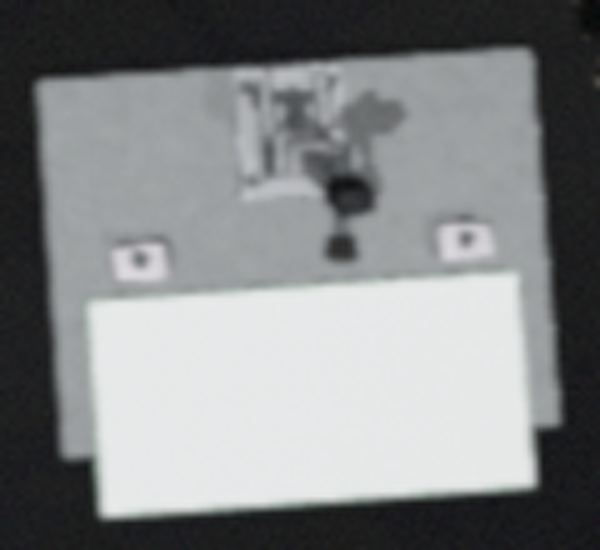

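```bash
python3 - <<'E'
from h import *
c=cam("top")
A=lambda u,v:((u+.5)/6-.5+190,(v+.5)/6-.5+230)
B=lambda u,v:((u+.5)/5-.5+360,(v+.5)/5-.5+195)
def pr(n,pts,f,z):
    P=np.array([px2w("top",f(*p),z,c) for p in pts]); print(n,P[:,:2].round(1).tolist()); return P
bl=pr("bladeend",[(298,122),(378,110)],A,15.5)
hd=pr("head",[(228,455),(545,398),(552,458),(237,508)],A,13)
gp=pr("griptop",[(342,278),(370,275),(385,400),(360,405)],A,39.5)
ct=pr("cardsbottom",[(145,450),(578,378)],A,13)
bd=pr("board",[(35,80),(532,48),(560,427),(62,458)],B,12)
st=pr("stops",[(112,282),(170,278),(438,262),(495,258)],B,22)
pl=pr("plate",[(90,300),(518,272),(538,487),(100,518)],B,16)
def ang(a,b): # dir from left(+y) to right; x axis yaw
    d=b-a; return np.arctan2(d[1],d[0])+np.pi/2
print("yaw cards",ang(*ct),"head",ang(hd[0],hd[1]),ang(hd[3],hd[2]),"blade",ang(*bl), "axis", np.arctan2(*(bl.mean(0)-hd.mean(0))[[1,0]]))
print("board",ang(bd[0],bd[1]),ang(bd[3],bd[2]),ang(st[0],st[3]),"plate",ang(pl[0],pl[1]),ang(pl[3],pl[2]))
print("head inner mid",hd[:2].mean(0),"bladeend mid",bl.mean(0),"dist",np.linalg.norm((hd[:2].mean(0)-bl.mean(0))[:2]))
yb=np.mean([ang(bd[0],bd[1]),ang(bd[3],bd[2]),ang(st[0],st[3])]); ex=np.array([np.cos(yb),np.sin(yb)])
o1=bd.mean(0)[:2]-8*ex; o2=st.mean(0)[:2]; print("board origin",o1,o2,yb)
# scene check
for n,P in [("bladeend",bl),("head",hd),("board",bd),("plate",pl)]:
    print(n,[w2px("scene",p).round(0).tolist() for p in P])
E
```

```text
bladeend [[575.3, 283.9], [579.1, 253.1]]
head [[448.2, 313.7], [467.0, 191.6], [443.9, 189.4], [427.8, 310.6]]
griptop [[515.8, 264.9], [516.6, 254.4], [469.6, 249.7], [468.0, 259.1]]
cardsbottom [[450.9, 345.5], [474.3, 178.7]]
board [[659.2, -12.7], [668.4, -243.7], [492.6, -250.6], [484.0, -20.2]]
stops [[564.6, -44.4], [565.7, -71.0], [570.0, -194.2], [571.2, -220.5]]
plate [[556.6, -34.8], [564.6, -232.5], [465.5, -238.4], [456.3, -36.5]]
yaw cards 0.13955902058337188 head 0.15264286084405088 0.1320804553400774 blade 0.12421223846511587 axis 0.13083513826624046
board 0.0396876971121749 0.03717518228697281 0.037759884282159595 plate 0.04048696073047453 0.0455726613931704
head inner mid [457.56780392 252.62891673  13.        ] bladeend mid [577.20474396 268.49091982  15.5       ] dist 120.683886923954
board origin [ 568.04188378 -132.10922089] [ 567.87478887 -132.5351095 ] 0.0382075878937691
bladeend [[268.0, 258.0], [276.0, 262.0]]
head [[221.0, 269.0], [254.0, 285.0], [247.0, 289.0], [215.0, 272.0]]
board [[368.0, 293.0], [445.0, 334.0], [391.0, 368.0], [314.0, 320.0]]
plate [[342.0, 310.0], [409.0, 348.0], [377.0, 369.0], [309.0, 326.0]]
```

```bash
python3 - <<'E'
import cv2
im=cv2.imread("pics/scene0.png")
cv2.imwrite("pics/sA.png",cv2.resize(im[230:300,200:330],None,fx=6,fy=6,interpolation=2))
cv2.imwrite("pics/sB.png",cv2.resize(im[270:375,300:450],None,fx=5,fy=5,interpolation=2))
E
```

```text
(no output)
```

View pics/sA.png

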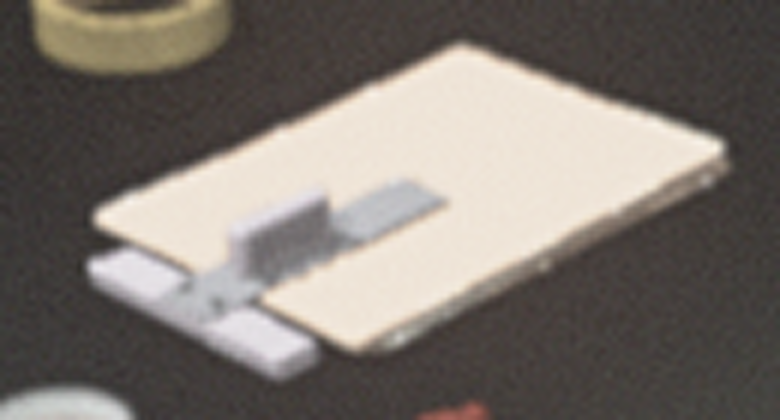

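View pics/sB.png

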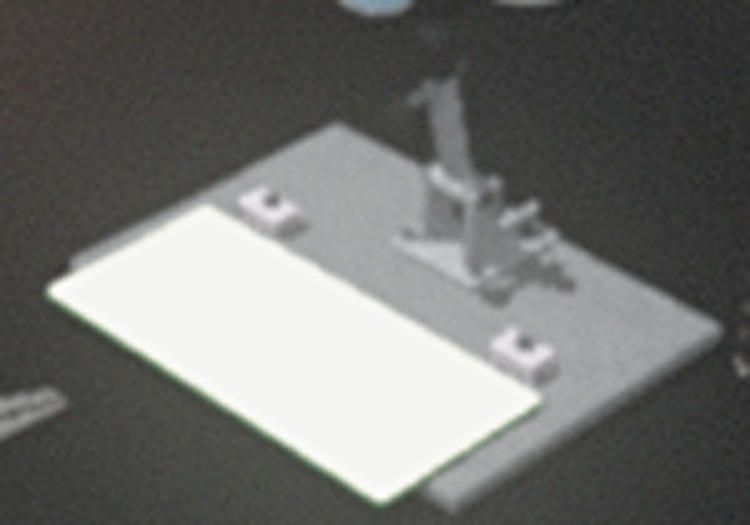

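```bash
cat >> h.py <<'E'
from scipy.spatial.transform import Rotation as Ro
def tf(S=None):
    S=S or arm.read_state(); return np.array(S["position"]),Ro.from_quat(S["ee_rot"])
def go(x,y,z,yaw,S=None):
    "shift in tool axes (cm) before the turn, after the turn, and turn (deg) to reach tool-down pose with tool x at yaw"
    p,R=tf(S); T=Ro.from_matrix(np.array([[np.cos(yaw),np.sin(yaw),0],[np.sin(yaw),-np.cos(yaw),0],[0,0,-1]]))
    d=np.array([x,y,z])-p
    print("p",p.round(1),"yaw",round(float(np.arctan2(*R.as_matrix()[[1,0],0])),4)); print("d_tool before",(R.inv().apply(d)/10).round(2),"after turn",(T.inv().apply(d)/10).round(2),"turn",np.degrees((R.inv()*T).as_rotvec()).round(2))
E
python3 - <<'E'
from h import *
go(492,257,110,0.135)
K,R,t=cam("wrist"); p,Rt=tf()
print("cam in tool",Rt.inv().apply(-R.T@t-p), Rt.inv().apply(R.T@[0,0,1]))
E
```

```text
p [149.6 606.8 231.3] yaw -0.2418
d_tool before [41.62 25.76 12.13] after turn [29.22 39.27 12.13] turn [ -0.     0.   -21.59]
cam in tool [  81.36644451   -0.38276079 -142.55182893] [-3.15875739e-01  4.11362887e-04  9.48800479e-01]
```

>>> jog_arm --rows '[[[5.2,3.2,0],[0,0,0],8.5],[[5.2,3.2,0],[0,0,0],8.5],[[5.2,3.2,0],[0,0,0],8.5],[[5.2,3.2,0],[0,0,0],8.5],[[5.2,3.2,0],[0,0,0],8.5],[[5.2,3.2,2],[0,0,0],8.5],[[5.2,3.2,3],[0,0,0],8.5],[[5.2,3.4,3],[0,0,0],8.5],[[0,0,0],[0,0,10.6],8.5],[[0,0,0],[0,0,10.6],8.5]]'

```text
clock: 2.2
position: [483.7, 264.6, 156.6]
ee_rot: [0.952, -0.305, -0.0, 0.0]
contact_force: [-0.8, 0.6, -0.3]
gripper_width: 84.7
```

>>> jog_arm --rows '[[[0,0,0],[0,0,10.6],8.5],[[0,0,0],[0,0,10.6],8.5],[[0,0,0],[0,0,10.6],8.5],[[0,0,0],[0,0,10.6],8.5],[[0,0,0],[0,0,10.6],8.5],[[0,0,0],[0,0,10.6],8.5],[[0,0,0],[0,0,10.6],8.5],[[0,0,0],[0,0,10.6],8.5],[[0,0,0],[0,0,10.6],8.5],[[0,0,0],[0,0,10.6],8.5]]'

```text
clock: 3.45
position: [483.2, 265.8, 157.3]
ee_rot: [-0.331, 0.944, 0.0, 0.0]
contact_force: [0.5, 0.2, -1.5]
gripper_width: 85.0
```

>>> jog_arm --rows '[[[0,0,0],[0,0,10.6],8.5],[[0,0,0],[0,0,10.6],8.5],[[0,0,0],[0,0,10],8.5],[[0,0,0],[0,0,0],8.5]]'

```text
clock: 3.95
position: [483.2, 265.7, 157.2]
ee_rot: [-0.069, 0.998, 0.0, 0.0]
contact_force: [-0.2, -1.0, -0.0]
gripper_width: 85.1
```

```bash
python3 - <<'E'
from h import *
S=arm.read_state(); print(S["joints"].round(3))
go(492,257,70,0.135-np.pi,S)
im=eyes.get_image("wrist"); cv2.imwrite("pics/w1.png",im[:,:,::-1])
for P in [(492,257,39.5),(457.8,252.4,13),(577.2,268.5,15.5)]: print(w2px("wrist",P))
E
```

```text
[ 0.797  0.327 -0.281  0.    -0.963 -2.23 ]
p [483.2 265.7 157.2] yaw -3.0044
d_tool before [-0.75 -0.99  8.72] after turn [-0.76 -0.98  8.72] turn [0.01 0.01 0.13]
[304.88706832 241.04741421]
[305.73258482 192.35132299]
[306.39321677 318.57176678]
```

View pics/w1.png

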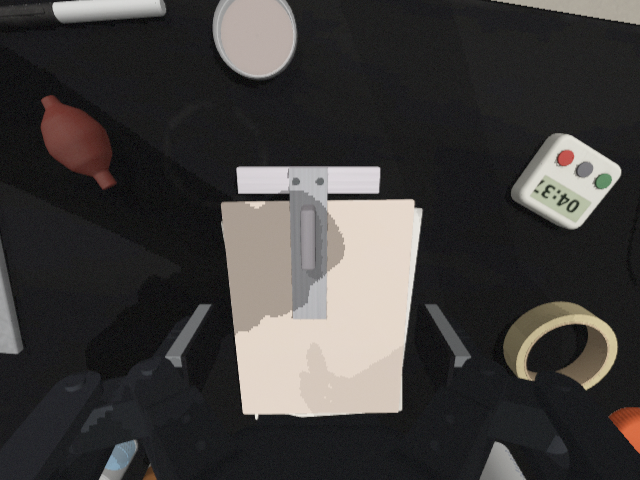

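The grip's top shows at (308,239) in the wrist view, about 3 px right of the top-camera estimate, so y is about 259. Going down to grasp.

>>> jog_arm --rows '[[[-0.74,-0.75,0],[0,0,0.1],8.5],[[0,0,5],[0,0,0],8.5],[[0,0,5],[0,0,0],8.5],[[0,0,2.3],[0,0,0],8.5],[[0,0,1.4],[0,0,0],8.5],[[0,0,0],[0,0,0],8.5]]'

```text
clock: 4.75
position: [491.6, 258.9, 19.6]
ee_rot: [-0.067, 0.998, -0.0, -0.0]
contact_force: [0.8, -0.4, -0.6]
gripper_width: 84.7
```

>>> jog_arm --rows '[[[0,0,0],[0,0,0],4],[[0,0,0],[0,0,0],2.5],[[0,0,0],[0,0,0],0.8],[[0,0,0],[0,0,0],0.8],[[0,0,0],[0,0,0],0.8],[[0,0,0],[0,0,0],0.8]]'

```text
clock: 5.5
position: [491.7, 259.5, 20.7]
ee_rot: [-0.067, 0.998, 0.0, 0.0]
contact_force: [-1.1, -0.4, 5.5]
gripper_width: 10.5
```

```bash
python3 - <<'E'
from h import *
S=arm.read_state(); print(S["joints"].round(3),S["contact_force"],S["gripper_width"])
go(492,257,70,0.135-np.pi,S)
im=eyes.get_image("wrist"); cv2.imwrite("pics/w2.png",im[:,:,::-1])
E
```

```text
[ 0.777  0.51  -0.408  0.    -0.652 -2.214] [-1.14316818 -0.40923317  5.51725502] 10.470958056094522
p [491.7 259.5  20.7] yaw -3.0078
d_tool before [-0.   -0.25 -4.93] after turn [ 0.   -0.25 -4.93] turn [ 0.02  0.04 -0.07]
```

View pics/w2.png

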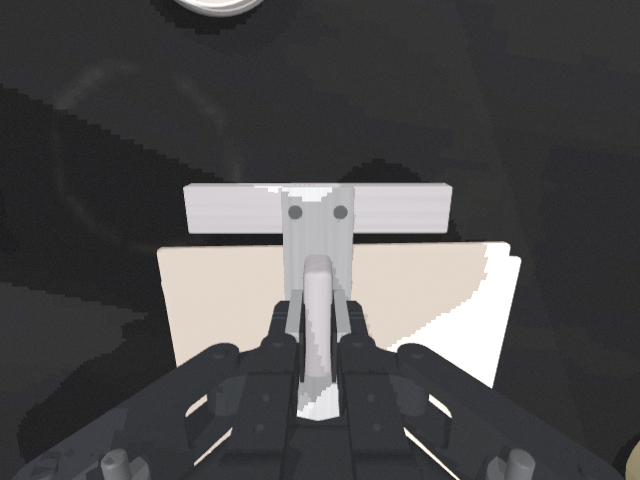

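```bash
python3 - <<'E'
from h import *
c=cam("wrist"); p,R=tf()
for uv in [(189,233.5),(450,233.5)]:
    for z in (13,):
        P=px2w("wrist",uv,z,c); print(uv,z,P.round(1),R.inv().apply(P-p).round(2))
E
```

```text
(189, 233.5) 13 [466.4 196.6  13. ] [ 33.47 -58.97   7.71]
(450, 233.5) 13 [450.2 315.8  13. ] [33.57 61.36  7.74]
```

>>> jog_arm --rows '[[[0,0,-1],[0,0,0],0.8],[[0,0,-3],[0,0,0],0.8],[[0,0,-3],[0,0,5.5],0.8],[[0.3,-3,0],[0,0,0],0.8],[[0.3,-5,0],[0,0,0],0.8],[[0.3,-5.2,0],[0,0,0],0.8],[[0.3,-5.2,0],[0,0,0],0.8],[[0.3,-5.2,0],[0,0,0],0.8],[[0.3,-5.2,0],[0,0,0],0.8],[[0.3,-5.2,0],[0,0,0],0.8]]'

```text
clock: 6.8
position: [482.7, -82.9, 90.2]
ee_rot: [-0.019, 1.0, 0.0, -0.0]
contact_force: [0.6, -0.1, -2.0]
gripper_width: 10.6
```

>>> jog_arm --rows '[[[0.3,-3.5,0],[0,0,0],0.8],[[0,-1.9,0],[0,0,0],0.8],[[0,0,0],[0,0,0],0.8],[[0,0,0],[0,0,0],0.8]]'

```text
clock: 7.3
position: [481.9, -135.0, 90.0]
ee_rot: [-0.019, 1.0, 0.0, -0.0]
contact_force: [1.1, 0.8, -3.0]
gripper_width: 10.4
```

```bash
python3 - <<'E'
from h import *
S=arm.read_state(); print(S["joints"].round(3),S["contact_force"],S["gripper_width"])
go(483.1,-135.5,90,0.038-np.pi,S)
im=eyes.get_image("wrist"); cv2.imwrite("pics/w3.png",im[:,:,::-1])
im=eyes.get_image("top"); cv2.imwrite("pics/top3.png",cv2.resize(im[190:310,350:490,::-1],None,fx=5,fy=5,interpolation=2))
E
```

```text
[ 0.052  0.333 -0.481 -0.    -0.757 -1.585] [ 1.07044476  0.83751629 -2.98575887] 10.358692145340353
p [ 481.9 -135.    90. ] yaw -3.1042
d_tool before [-0.11 -0.06 -0.  ] after turn [-0.11 -0.06 -0.  ] turn [ 0.01 -0.03 -0.04]
```

View pics/w3.png

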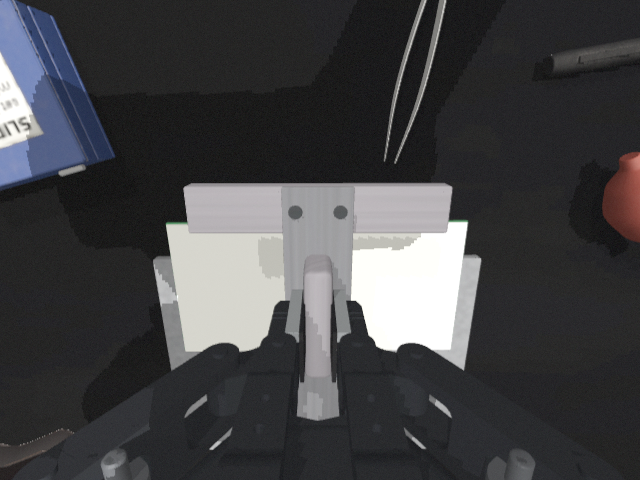

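View pics/top3.png

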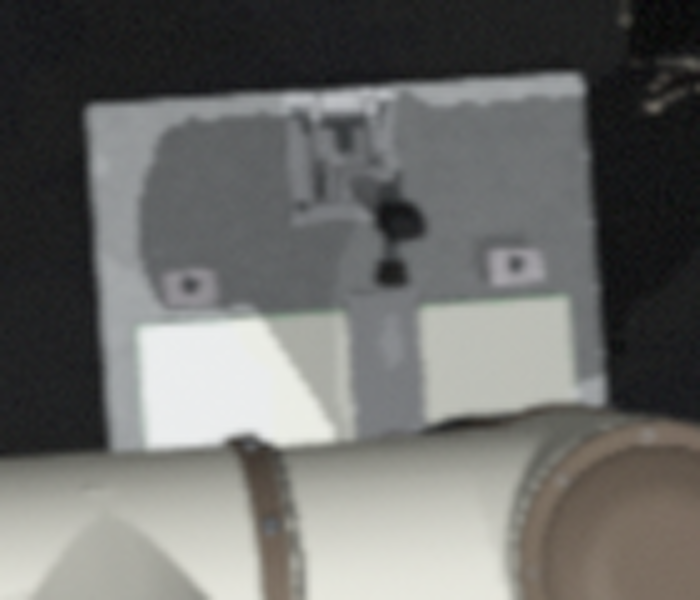

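```bash
python3 - <<'E'
import cv2
im=cv2.imread("pics/w3.png")
a=im[205:275,140:210];b=im[205:275,430:500]
import numpy as np
cv2.imwrite("pics/w3c.png",cv2.resize(np.hstack([a,b]),None,fx=5.5,fy=5.5,interpolation=cv2.INTER_NEAREST))
E
```

```text
(no output)
```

View pics/w3c.png

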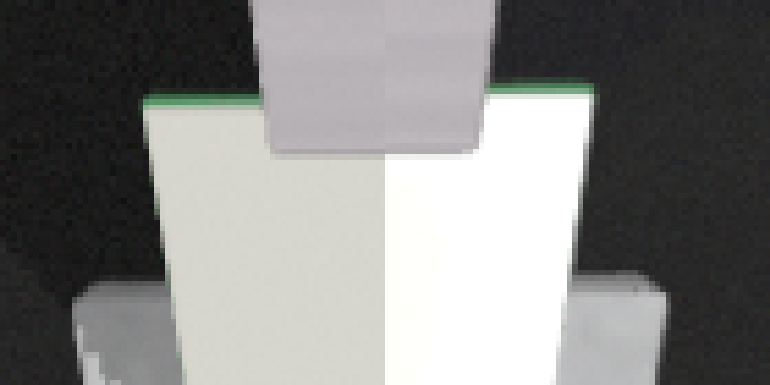

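```bash
python3 - <<'E'
from h import *
c=cam("wrist"); p,R=tf()
print(p)
P=lambda uv,z:px2w("wrist",uv,z,c)
a,b=P((166.2,224.3),16),P((467.8,222.3),16)
e,f=P((153.6,259.5),12),P((480.9,258),12)
h,k=P((189,232.5),90-7.7),P((448.5,232.5),90-7.7)
for n,l,r in (("plate",a,b),("board",e,f),("head",h,k)):
    d=l-r if l[1]>r[1] else r-l
    print(n,l.round(1),r.round(1),np.linalg.norm(d),"yaw",-np.arctan2(d[0],d[1]),"mid",(l+r)/2)
y=-np.arctan2((f-e)[0],(f-e)[1]); m=(e+f)/2; print("origin",m+80*np.array([np.cos(y),np.sin(y),0]))
E
```

```text
[ 482.19670721 -134.60859803   90.09752709]
plate [ 467.1 -234.7   16. ] [458.  -36.3  16. ] 198.5228151214186 yaw 0.04625076995928257 mid [ 462.54553941 -135.49869473   16.        ]
board [ 494.2 -247.7   12. ] [484.2 -20.8  12. ] 227.13137579213608 yaw 0.04428523454641482 mid [ 489.18405627 -134.28488714   12.        ]
head [ 450.5 -194.8   82.3] [445.8 -75.3  82.3] 119.59711509835874 yaw 0.03936567280138732 mid [ 448.19088843 -135.05051028   82.3       ]
origin [ 569.10562181 -130.74322628   12.        ]
```

>>> jog_arm --rows '[[[0,0,2],[0,0,0],0.8],[[0,0,2.5],[0,0,0],0.8],[[0,0,1],[0,0,0],0.8],[[0,0,0.5],[0,0,0],0.8],[[0,0,0],[0,0,0],0.8],[[0,0,0],[0,0,0],0.8]]'

```text
clock: 8.15
position: [482.9, -135.3, 30.8]
ee_rot: [-0.019, 1.0, -0.0, 0.001]
contact_force: [-0.3, 0.6, -2.5]
gripper_width: 10.6
```

>>> jog_arm --rows '[[[0,0,0.2],[0,0,0],0.8],[[0,0,0],[0,0,0],0.8]]'

```text
clock: 8.4
position: [482.2, -135.4, 28.3]
ee_rot: [-0.019, 1.0, 0.0, 0.0]
contact_force: [0.4, 0.2, -2.0]
gripper_width: 10.4
```

>>> jog_arm --rows '[[[0,0,0.1],[0,0,0],0.8],[[0,0,0],[0,0,0],0.8]]'

```text
clock: 8.65
position: [482.2, -135.4, 27.1]
ee_rot: [-0.019, 1.0, -0.0, -0.0]
contact_force: [-0.5, -0.4, -2.2]
gripper_width: 10.6
```

```bash
python3 - <<'E'
from h import *
S=arm.read_state(); print(S["position"],S["contact_force"],S["wrist_torque"],S["gripper_width"])
im=eyes.get_image("wrist"); cv2.imwrite("pics/w4.png",im[:,:,::-1])
E
```

```text
[ 482.17012121 -135.39167049   27.0660281 ] [-0.4777023  -0.43404965 -2.16121035] [-0.02402069 -0.03889802 -0.06897546] 10.620173916487664
```

View pics/w4.png

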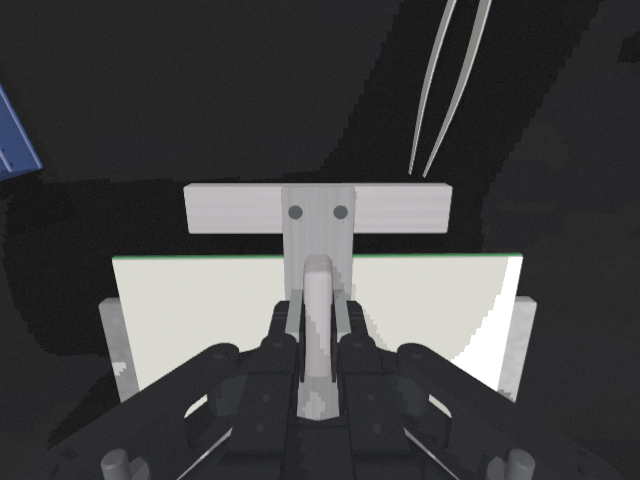

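>>> jog_arm --rows '[[[0,0,0.15],[0,0,0],0.8],[[0,0,0],[0,0,0],0.8],[[0,0,0],[0,0,0],0.8]]'

```text
clock: 9.07
position: [482.2, -135.4, 25.6]
ee_rot: [-0.019, 1.0, -0.0, -0.0]
contact_force: [0.2, -0.3, -1.4]
gripper_width: 10.7
```

>>> jog_arm --rows '[[[0,0,0.1],[0,0,0],0.8],[[0,0,0],[0,0,0],0.8],[[0,0,0],[0,0,0],0.8]]'

```text
clock: 9.45
position: [482.2, -135.4, 24.6]
ee_rot: [-0.019, 1.0, -0.0, -0.0]
contact_force: [0.2, -0.1, -1.4]
gripper_width: 10.6
```

>>> jog_arm --rows '[[[0,0,0.06],[0,0,0],0.8],[[0,0,0],[0,0,0],0.8],[[0,0,0],[0,0,0],0.8]]'

```text
clock: 9.82
position: [482.2, -135.4, 24.0]
ee_rot: [-0.019, 1.0, 0.0, -0.0]
contact_force: [-0.6, 0.0, -2.9]
gripper_width: 10.6
```

>>> jog_arm --rows '[[[0,0,0.06],[0,0,0],0.8],[[0,0,0],[0,0,0],0.8],[[0,0,0],[0,0,0],0.8]]'

```text
clock: 10.2
position: [482.3, -135.4, 23.8]
ee_rot: [-0.019, 1.0, -0.0, 0.0]
contact_force: [-1.6, -0.3, 2.9]
gripper_width: 10.6
```

>>> jog_arm --rows '[[[0,0,-0.08],[0,0,0],0.8],[[-0.4,0,0],[0,0,0],0.8],[[-0.4,0,0],[0,0,0],0.8],[[-0.2,0,0],[0,0,0],0.8],[[0,0,0],[0,0,0],0.8]]'

```text
clock: 10.82
position: [492.4, -135.0, 24.1]
ee_rot: [-0.019, 1.0, 0.0, -0.0]
contact_force: [0.6, -0.5, -1.5]
gripper_width: 10.4
```

>>> jog_arm --rows '[[[-0.1,0,0],[0,0,0],0.8],[[-0.1,0,0],[0,0,0],0.8],[[-0.1,0,0],[0,0,0],0.8],[[-0.1,0,0],[0,0,0],0.8],[[-0.1,0,0],[0,0,0],0.8]]'

```text
clock: 11.45
position: [496.5, -134.8, 24.0]
ee_rot: [-0.019, 1.0, 0.0, -0.001]
contact_force: [-1.6, -0.1, -1.2]
gripper_width: 10.5
```

```bash
python3 - <<'E'
from h import *
S=arm.read_state(); print(S["position"],S["contact_force"],S["wrist_torque"],S["gripper_width"])
im=eyes.get_image("wrist"); cv2.imwrite("pics/w5.png",im[:,:,::-1])
a=im[220:275,100:230,::-1];b=im[220:275,410:540,::-1]
cv2.imwrite("pics/w5c.png",cv2.resize(np.vstack([a,b]),None,fx=5,fy=5,interpolation=cv2.INTER_NEAREST))
E
```

```text
[ 496.49468356 -134.81731617   24.04715572] [-1.58442457 -0.07663308 -1.22120409] [0.03075063 0.59319339 0.02116435] 10.474552974380478
```

View pics/w5c.png

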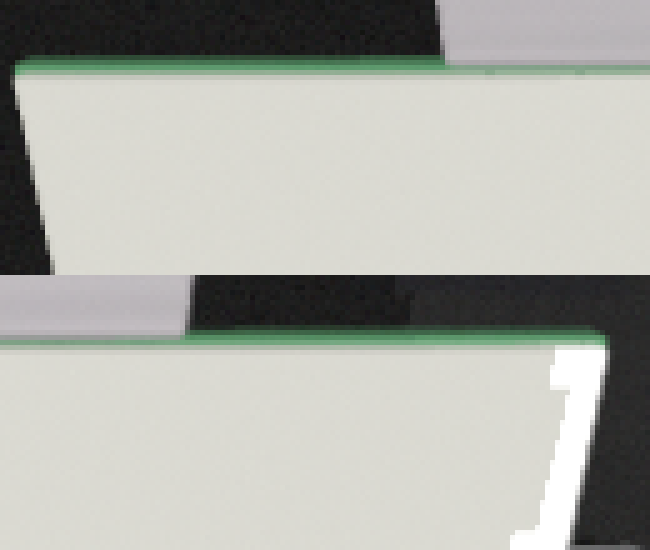

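The head meets the plate edge along its full length, with about 1.6 N of sliding force. I'll keep pushing gently.

>>> jog_arm --rows '[[[-0.1,0,0],[0,0,0],0.8],[[-0.1,0,0],[0,0,0],0.8],[[-0.1,0,0],[0,0,0],0.8],[[0,0,0],[0,0,0],0.8]]'

```text
clock: 12.0
position: [500.6, -134.7, 24.3]
ee_rot: [-0.019, 1.0, -0.0, 0.0]
contact_force: [-0.2, 0.4, -2.3]
gripper_width: 10.6
```

>>> jog_arm --rows '[[[-0.05,0,0],[0,0,0],0.8],[[-0.05,0,0],[0,0,0],0.8],[[0,0,0],[0,0,0],0.8]]'

```text
clock: 12.38
position: [501.2, -134.7, 24.2]
ee_rot: [-0.019, 1.0, -0.0, -0.0]
contact_force: [-1.2, 0.1, -1.4]
gripper_width: 10.6
```

>>> jog_arm --rows '[[[-0.05,0,0],[0,0,0],0.8],[[-0.05,0,0],[0,0,0],0.8],[[0,0,0],[0,0,0],0.8]]'

```text
clock: 12.75
position: [502.1, -134.6, 24.2]
ee_rot: [-0.019, 1.0, -0.0, -0.0]
contact_force: [-2.5, 0.5, -2.3]
gripper_width: 10.3
```

>>> jog_arm --rows '[[[-0.05,0,0],[0,0,0],0.8],[[-0.05,0,0],[0,0,0],0.8],[[0,0,0],[0,0,0],0.8]]'

```text
clock: 13.12
position: [502.2, -134.6, 24.1]
ee_rot: [-0.019, 1.0, 0.0, -0.001]
contact_force: [-5.1, 0.7, 0.7]
gripper_width: 10.6
```

```bash
python3 - <<'E'
from h import *
S=arm.read_state(); print(S["position"],S["contact_force"],S["wrist_torque"],S["gripper_width"])
im=eyes.get_image("top"); cv2.imwrite("pics/top6.png",cv2.resize(im[200:300,350:490,::-1],None,fx=5.7,fy=5.7,interpolation=2))
E
```

```text
[ 502.17259139 -134.61791984   24.06972319] [-5.11417009  0.72996748  0.67889609] [0.03935872 1.41078469 0.00964496] 10.644089931110091
```

View pics/top6.png

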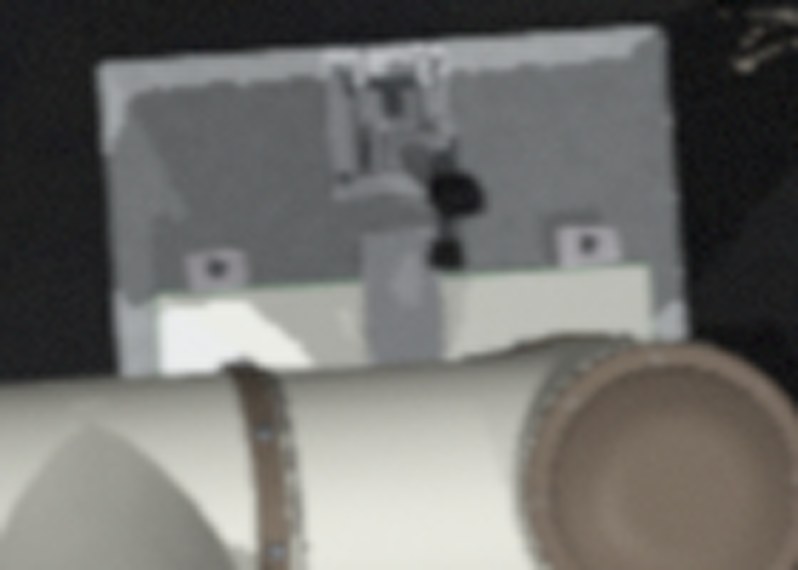

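>>> jog_arm --rows '[[[-0.05,0,0],[0,0,0],0.8],[[0,0,0],[0,0,0],0.8],[[0,0,0],[0,0,0],0.8]]'

```text
clock: 13.55
position: [502.2, -134.7, 24.1]
ee_rot: [-0.019, 1.0, 0.0, -0.002]
contact_force: [-6.4, 0.5, 1.5]
gripper_width: 10.8
```

>>> jog_arm --rows '[[[-0.05,0,0],[0,0,0],0.8],[[0,0,0],[0,0,0],0.8],[[0,0,0],[0,0,0],0.8]]'

```text
clock: 13.92
position: [502.3, -134.7, 24.1]
ee_rot: [-0.019, 1.0, 0.0, -0.002]
contact_force: [-7.1, -0.6, 2.0]
gripper_width: 10.4
```

```bash
python3 - <<'E'
from h import *
S=arm.read_state(); print(S["position"],S["contact_force"],S["wrist_torque"],S["gripper_width"])
E
```

```text
[ 502.28260813 -134.67340462   24.06936353] [-7.08214345 -0.56688805  2.02337363] [0.04920217 1.9717325  0.13482711] 10.366004940767791
```

>>> jog_arm --rows '[[[-0.1,0,0],[0,0,0],0.8],[[-0.1,0,0],[0,0,0],0.8],[[0,0,0],[0,0,0],0.8],[[0,0,0],[0,0,0],0.8]]'

```text
clock: 14.42
position: [502.4, -134.8, 24.1]
ee_rot: [-0.019, 1.0, 0.0, -0.004]
contact_force: [-11.0, 0.4, 6.4]
gripper_width: 10.7
```

```bash
python3 - <<'E'
from h import *
S=arm.read_state(); print(S["position"],S["contact_force"],S["wrist_torque"],S["gripper_width"])
im=eyes.get_image("wrist"); cv2.imwrite("pics/w7.png",im[:,:,::-1])
a=im[220:320,80:230,::-1];b=im[220:320,410:560,::-1]
cv2.imwrite("pics/w7c.png",cv2.resize(np.hstack([a,b]),None,fx=2.6,fy=2.6,interpolation=cv2.INTER_NEAREST))
E
```

```text
[ 502.40197454 -134.75368571   24.0570129 ] [-11.02786904   0.40978319   6.38423128] [-0.00604202  2.86961839  0.23062924] 10.73536147624517
```

View pics/w7c.png

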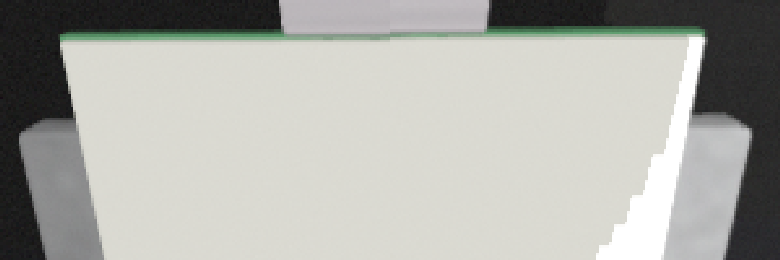

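Both plate and board show about 0.006 rad of yaw relative to the tool, and the +0.23 Nm torque agrees. I'll turn slightly to make it flush.

>>> jog_arm --rows '[[[0,0,0],[0,0,-0.2],0.8],[[0,0,0],[0,0,-0.2],0.8],[[0,0,0],[0,0,0],0.8],[[0,0,0],[0,0,0],0.8]]'

```text
clock: 14.98
position: [502.4, -134.8, 24.0]
ee_rot: [-0.021, 1.0, 0.0, -0.004]
contact_force: [-10.0, -0.3, 7.0]
gripper_width: 10.9
```

```bash
python3 - <<'E'
from h import *
S=arm.read_state(); print(S["position"],S["contact_force"],S["wrist_torque"],S["gripper_width"],S["ee_rot"])
im=eyes.get_image("wrist"); cv2.imwrite("pics/w8.png",im[:,:,::-1])
a=im[220:320,80:230,::-1];b=im[220:320,410:560,::-1]
cv2.imwrite("pics/w8c.png",cv2.resize(np.hstack([a,b]),None,fx=2.6,fy=2.6,interpolation=cv2.INTER_NEAREST))
E
```

```text
[ 502.41775527 -134.79607124   24.04911912] [-10.00927114  -0.28033544   7.02320099] [-0.01760338  2.81518487 -0.09131618] 10.86127643960496 [-2.13920027e-02  9.99763924e-01  1.37062605e-04 -3.80251481e-03]
```

View pics/w8c.png

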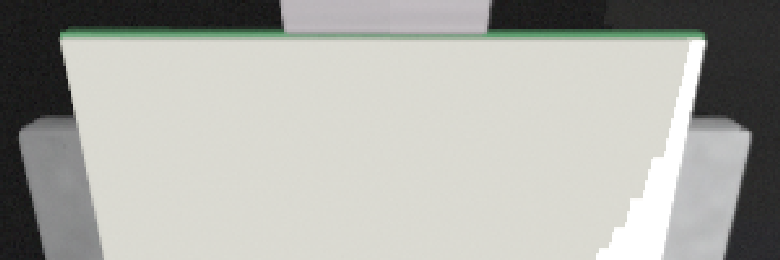

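>>> jog_arm --rows '[[[0.1,0,0],[0,0,0],0.8],[[0.1,0,0],[0,0,0],0.8],[[0.1,0,0],[0,0,0],0.8],[[0,0,0],[0,0,0],0.8]]'

```text
clock: 15.52
position: [502.4, -134.7, 24.1]
ee_rot: [-0.022, 1.0, 0.0, -0.001]
contact_force: [-5.5, -0.6, 0.7]
gripper_width: 10.4
```

```bash
python3 - <<'E'
from h import *
S=arm.read_state(); print(S["position"],S["contact_force"],S["wrist_torque"],S["gripper_width"],S["ee_rot"])
E
```

```text
[ 502.41484406 -134.74443225   24.05756123] [-5.4859946  -0.61983938  0.69265151] [-0.37786463  1.56330777 -0.17670245] 10.365608080459936 [-2.18378012e-02  9.99761197e-01  1.80797725e-05 -8.12243214e-04]
```

>>> jog_arm --rows '[[[0,0,0],[0,0,0],1.4],[[0,0,0],[0,0,0],2],[[0,0,0],[0,0,0],3],[[0,0,0],[0,0,0],4],[[0,0,0],[0,0,0],4.5],[[0,0,0],[0,0,0],4.5]]'

```text
clock: 16.27
position: [503.3, -134.6, 24.3]
ee_rot: [-0.022, 1.0, -0.0, 0.0]
contact_force: [-0.1, -0.5, 0.8]
gripper_width: 45.2
```

```bash
python3 - <<'E'
from h import *
S=arm.read_state(); print(S["position"],S["contact_force"],S["wrist_torque"],S["gripper_width"],S["ee_rot"])
im=eyes.get_image("wrist"); cv2.imwrite("pics/w9.png",im[:,:,::-1])
E
```

```text
[ 503.3154331  -134.58623148   24.25876142] [-0.07126892 -0.4843264   0.83451696] [-0.07823421 -0.01977446 -0.02292778] 45.23696213729701 [-2.22460714e-02  9.99752517e-01 -1.24359288e-05  1.27529717e-04]
```

View pics/w9.png

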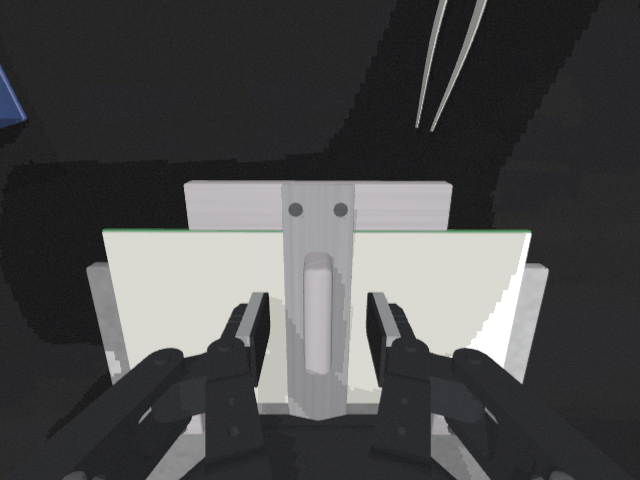

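Plate, head and blade look flush after release. I'll lift off, close the fingers and go behind the clamp at height.

>>> jog_arm --rows '[[[0,0,-1],[0,0,0],4.5],[[0,0,-3],[0,0,0],4.5],[[0,0,-5],[0,0,0],4.5],[[0,0,-5],[0,0,0],0],[[0,0,-4.5],[0,0,0],0],[[0,0,0],[0,0,0],0]]'

```text
clock: 17.08
position: [505.5, -134.8, 214.3]
ee_rot: [-0.022, 1.0, -0.0, 0.005]
contact_force: [0.1, 0.2, -0.3]
gripper_width: -0.1
```

>>> jog_arm --rows '[[[-3,0,0],[0,0,0],0],[[-4,0,0],[0,0,0],0],[[-4,0,0],[0,0,0],0],[[-2,0,0],[0,0,0],0],[[0,0,0],[0,0,0],0]]'

```text
clock: 17.7
position: [633.4, -128.6, 207.5]
ee_rot: [-0.022, 1.0, 0.0, -0.001]
contact_force: [0.5, -0.1, -1.0]
gripper_width: -0.4
```

```bash
python3 - <<'E'
from h import *
S=arm.read_state(); print(S["position"],S["contact_force"],S["joints"].round(3),S["gripper_width"])
im=eyes.get_image("wrist"); cv2.imwrite("pics/w10.png",im[:,:,::-1])
print([(round(d["conf"],2),(np.array(d["position"])*[640,480]).round(1).tolist()) for d in nets.boxes_of("wrist","clamp_grip")])
yaw=.042; o=np.array([568.4,-131.4,0]); M=np.array([[np.cos(yaw),-np.sin(yaw),0],[np.sin(yaw),np.cos(yaw),0],[0,0,1]])
for n,q in [("grip",(34.9,0,128.8)),("padtop",(30,0,140)),("hinge",(50,0,50)),("stopL",(0,75,22)),("stopR",(0,-75,22))]:
    P=o+M@q; print(n,P.round(1),w2px("wrist",P).round(1),w2px("scene",P).round(1),w2px("top",P).round(1))
im=eyes.get_image("top"); cv2.imwrite("pics/top10.png",cv2.resize(im[200:300,350:490,::-1],None,fx=5.7,fy=5.7,interpolation=2))
im=eyes.get_image("scene"); cv2.imwrite("pics/s10.png",cv2.resize(im[220:370,290:470,::-1],None,fx=4,fy=4,interpolation=2))
E
```

```text
[ 633.38382311 -128.62977103  207.4797841 ] [ 0.52396312 -0.10877419 -1.01601031] [ 0.049  0.438  0.031 -0.    -1.166 -1.576] -0.44289735296974014
[(0.86, [317.2, 191.1])]
grip [ 603.3 -129.9  128.8] [317.2 207.9] [389.1 276.7] [428.9 230.8]
padtop [ 598.4 -130.1  140. ] [317.2 204.3] [387.8 272.9] [430.3 232.8]
hinge [ 618.4 -129.3   50. ] [317.2 204.4] [391.7 305.1] [420.7 225.9]
stopL [565.3 -56.5  22. ] [398.  145.3] [351.7 310.4] [387.3 250.6]
stopR [ 571.5 -206.3   22. ] [236.7 144.8] [402. 339.] [452.4 246.2]
```

View pics/w10.png

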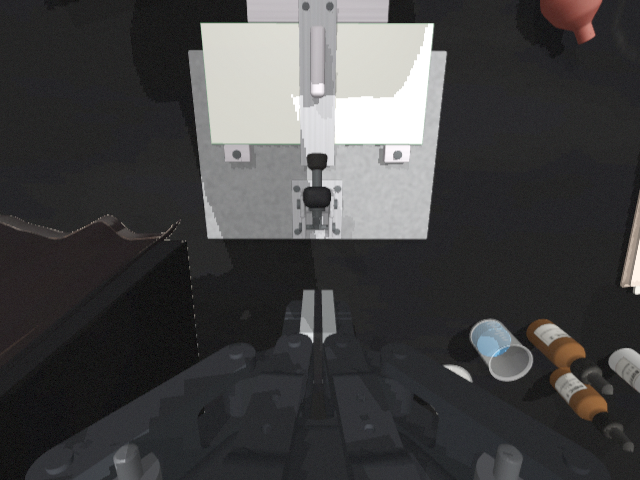

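View pics/top10.png

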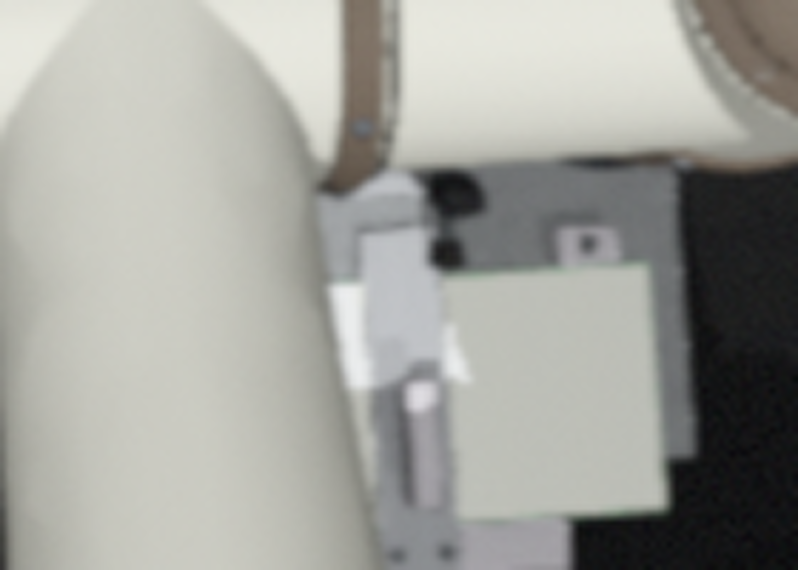

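View pics/s10.png

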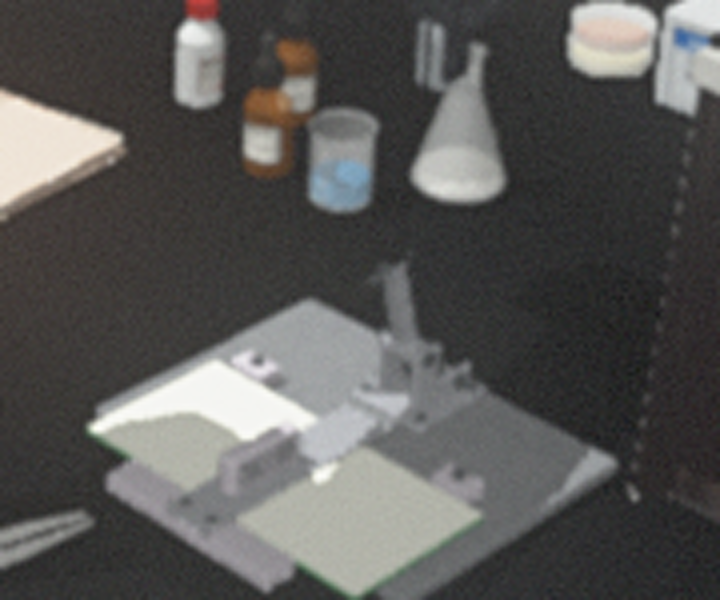

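The clamp is centred at column 317 under the tool axis, with the pad's face about 19 mm ahead of the fingers. Descending behind the pad.

>>> jog_arm --rows '[[[0,0,3],[0,0,0],0],[[0,0,3.5],[0,0,0],0],[[0,0,1.7],[0,0,0],0],[[0,0,0],[0,0,0],0]]'

```text
clock: 18.4
position: [632.2, -128.9, 126.5]
ee_rot: [-0.022, 1.0, -0.0, -0.001]
contact_force: [-0.2, 0.7, 0.4]
gripper_width: 0.3
```

>>> jog_arm --rows '[[[0.6,0,0],[0,0,0],0],[[0.6,0,0],[0,0,0],0],[[0.6,0,0],[0,0,0],0],[[0.3,0,0],[0,0,0],0],[[0,0,0],[0,0,0],0]]'

```text
clock: 19.02
position: [613.5, -129.7, 128.1]
ee_rot: [-0.022, 1.0, -0.0, 0.002]
contact_force: [3.5, 0.6, -0.1]
gripper_width: 0.4
```

```bash
python3 - <<'E'
from h import *
S=arm.read_state(); print(S["position"],S["contact_force"],S["wrist_torque"])
im=eyes.get_image("wrist"); cv2.imwrite("pics/w11.png",im[:,:,::-1])
E
```

```text
[ 613.49024885 -129.71475022  128.13184754] [ 3.53116777  0.5796748  -0.08418194] [ 0.09784825 -0.91239406 -0.00131742]
```

View pics/w11.png

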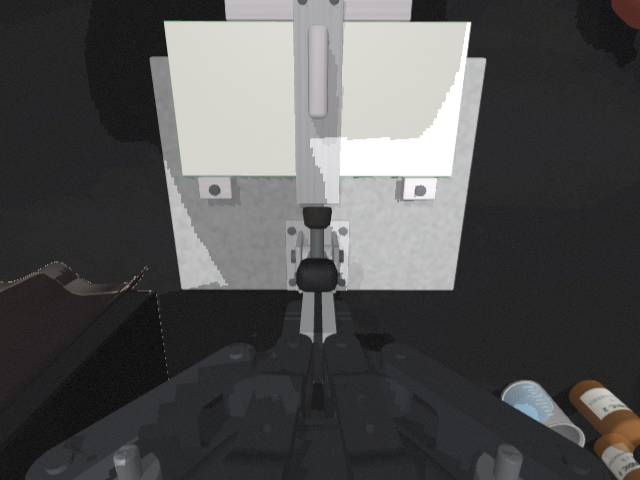

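>>> jog_arm --rows '[[[0.7,0,0.2],[0,0,0],0],[[0.75,0,0.35],[0,0,0],0],[[0.67,0,0.35],[0,0,0],0],[[0.67,0,0.4],[0,0,0],0],[[0,0,0],[0,0,0],0]]'

```text
clock: 19.7
position: [581.8, -131.1, 112.7]
ee_rot: [-0.022, 1.0, 0.0, -0.002]
contact_force: [0.6, -0.3, 1.2]
gripper_width: 0.2
```

>>> jog_arm --rows '[[[0.6,0,0.5],[0,0,0],0],[[0.6,0,0.5],[0,0,0],0],[[0.5,0,0.5],[0,0,0],0],[[0,0,0],[0,0,0],0]]'

```text
clock: 20.2
position: [566.1, -131.7, 98.4]
ee_rot: [-0.022, 1.0, 0.0, -0.001]
contact_force: [0.2, -1.1, 0.3]
gripper_width: -0.0
```

```bash
python3 - <<'E'
from h import *
S=arm.read_state(); print(S["position"],S["contact_force"],S["wrist_torque"])
im=eyes.get_image("wrist"); cv2.imwrite("pics/w12.png",im[:,:,::-1])
E
```

```text
[ 566.0957463  -131.74187878   98.35219677] [ 0.20066275 -1.07652744  0.31535505] [-0.02452741  0.02877791  0.0194474 ]
```

View pics/w12.png

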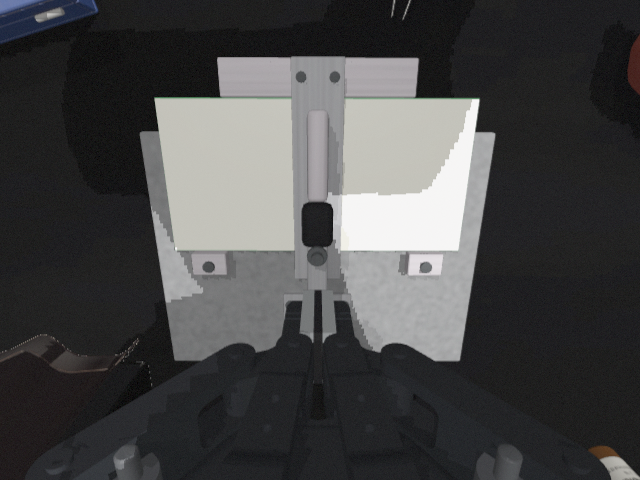

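The clamp has snapped shut onto the blade. I'll retract and check.

>>> jog_arm --rows '[[[0,0,-3],[0,0,0],0],[[0,0,-5],[0,0,0],0],[[4,0,-4],[0,0,0],0],[[5,0,0],[0,0,0],0],[[2,0,0],[0,0,0],0],[[0,0,0],[0,0,0],0]]'

```text
clock: 21.0
position: [456.5, -136.7, 220.1]
ee_rot: [-0.022, 1.0, 0.0, 0.001]
contact_force: [-0.3, -0.3, 1.2]
gripper_width: 0.2
```

```bash
python3 - <<'E'
from h import *
S=arm.read_state(); print(S["position"],S["contact_force"],S["clock"])
im=eyes.get_image("wrist"); cv2.imwrite("pics/w13.png",im[:,:,::-1])
im=eyes.get_image("scene"); cv2.imwrite("pics/s13.png",cv2.resize(im[220:370,290:470,::-1],None,fx=4,fy=4,interpolation=2))
im=eyes.get_image("top"); cv2.imwrite("pics/top13.png",cv2.resize(im[195:305,355:485,::-1],None,fx=5.4,fy=5.4,interpolation=2))
E
```

```text
[ 456.5339923  -136.72567209  220.11831136] [-0.30806167 -0.28399281  1.16043494] 21.0
```

View pics/w13.png

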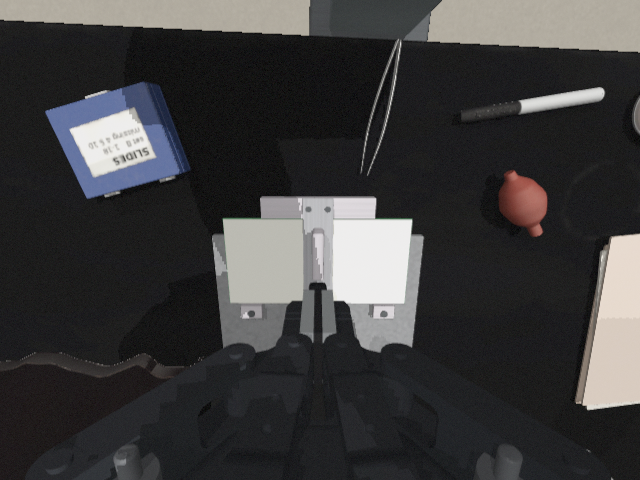

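View pics/s13.png

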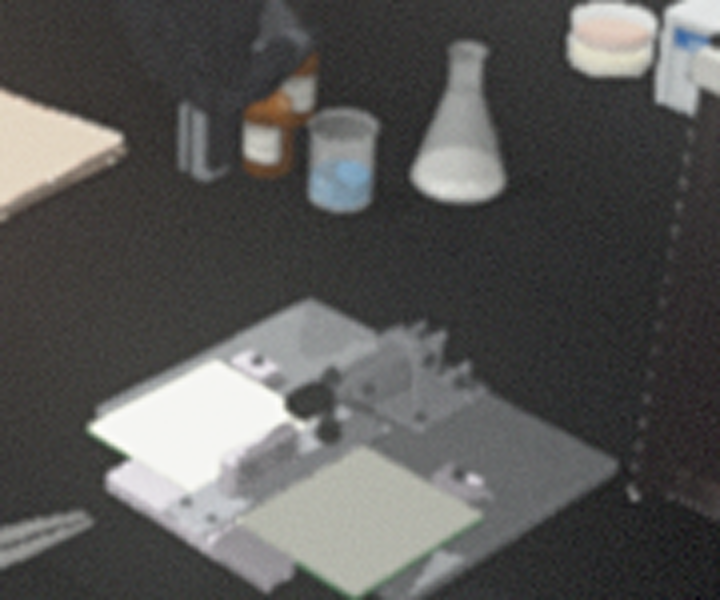

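View pics/top13.png

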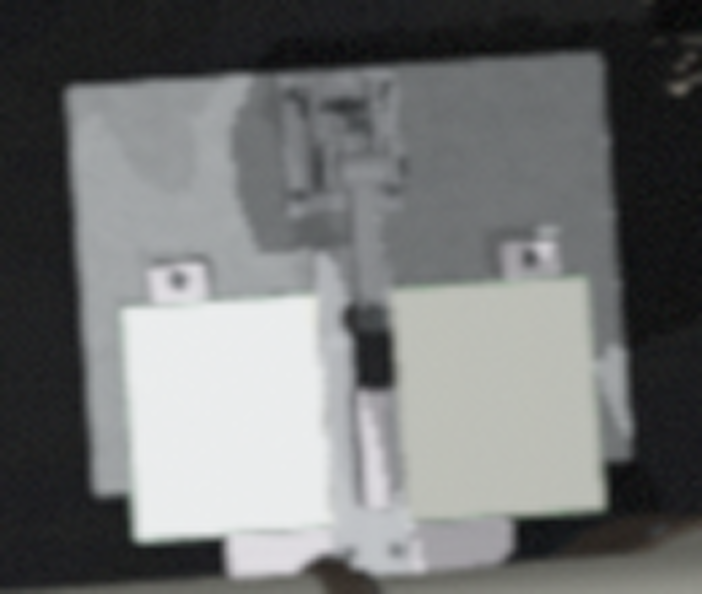

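```bash
python3 - <<'E'
import cv2,numpy as np
im=cv2.imread("pics/w12.png")
cv2.imwrite("pics/w12c.png",np.vstack([cv2.resize(im[80:115,200:330],None,fx=6,fy=6,interpolation=0),cv2.resize(im[80:115,310:440],None,fx=6,fy=6,interpolation=0)]))
E
```

```text
(no output)
```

View pics/w12c.png

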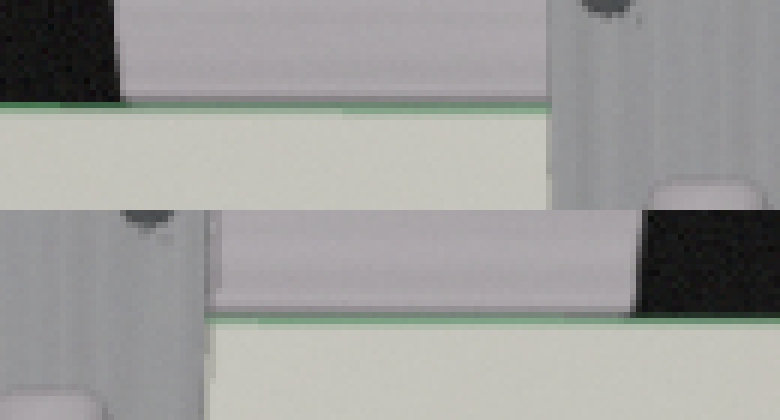

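Head and plate edge are flush on both sides with no gap. Handing in.

```bash
python3 - <<'E'
from bench import arm
print(arm.job_done(), arm.read_state()["clock"])
E
```

```text
the job is handed in; nothing more can be done
the job is handed in; nothing more can be done
```

I laid the T-square over the plate and pushed the plate onto both stops. I turned the tool slightly until it sat flush, let go, and pushed the clamp arm over until it snapped shut on the blade. The job was handed in at about 22 s, and no verdict was reported.

- **Push:** the wrist force peaked at about 11 N in the readings. It was about 10 N at the end with nearly no turning moment, so both stops carried load.
- **Fit:** in the last close wrist view there is no gap between head and plate on either side, and the plate sits at both stops.
- **Clamp:** the pictures show the arm level, with its foot on the blade. I couldn't read the clamp angle or the foot's force directly, so those rest on the pictures.
- **Beaker and robot:** the beaker hasn't moved in the scene view, and the gripper is clear of everything.
- **Disagreements:** the two cameras differed by about 1–2.5 mm in y and 0.006 rad in the board's yaw. The tool's force and torque readings agreed with the wrist camera on yaw, so I followed that one. No check failed.

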